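Roll a battery cell into the tester's dock and start the test

ROBOT

A 6-joint arm with a two-finger parallel gripper is mounted at the origin on the work surface. World frame = base frame: x ahead of the robot, y to its left, z up, the work surface at z = 0. Lengths are in mm, angles in degrees, forces in N, time in s.
With the tool pointing down it reaches from about 400 to 825 mm from the base axis. Payload 7 kg.
Tool frame: the origin (TCP) lies midway between the tips of the shut fingers; the grasp point (between the pads) lies 19 mm behind it; z points along the fingers, y is the line along which they close (so a half turn about z gives the same grasp; the last joint's range is limited). The gripper opens to 85 mm and grips with 20 to 120 N. Pads are 22 mm wide; open, the fingers measure 114 mm over their backs; the gripper's body (76 mm by 85 mm) begins 54 mm behind the grasp point. The pads swing forward as they close: fully open they stand 13 mm farther back than shut.
Start: joints at [-47.894, 20.546, 0.682, 0, -70.136, -16.507], TCP at [291.627, -608.727, 231.302] pointing down, gripper open.
Joint ranges: [-176.03, 176.03], [-82.01, 121.73], [-58.28, 71.71], [-173.87, 95.51], [-174.79, -0.11], [-173.66, 173.66]. Speed limits (degrees/s): [136.94, 136.94, 172.46, 180, 180, 180].

INTERFACE

Orientations are given as a 3x3 rotation matrix whose columns are the frame's x, y, z axes.
In Python, from station import bot gives the robot as it stands.
- The arm moves only by the shell command python3 -m handwheel 'ROWS'. ROWS is a JSON object whose key "ticks" holds a list of rows, 1 to 12 of them, each of 5 numbers: dx, dy, dz in units of 5 mm, then a turn about the tool's z in degrees, then the finger opening in mm; each row is the pose to reach, as a shift and turn from the pose commanded when the command began, along the tool's axes at that moment; what a row does not reach only later rows make up. A row lasts 1/8 s, in which the tool goes at most 62.5 mm and 10.7 degrees, less where a joint would pass 70% of its speed; a pose out of reach is approached as far as the arm can. The fingers move at their own pace and stop on an object; the grip force is fixed at half the most. Time passes only in rows, so rows that do not move let the fingers close. It prints the time, the measured TCP pose, the force, the opening and the grip force at its end. Input that does not fit is refused with a message, and nothing moves.
- bot.observe(): the state, without advancing time (a new reading comes with each control period).
- bot.get_image(name): name is "scene" or "top" or "wrist"; returns a dict with "img" (420x560x3 uint8, blue, green, red), "depth" (420x560 float32, mm along the optical axis (not along the pixel's ray), 0 where there is no reading), "mtx" (3x3 intrinsics, pixels), "k1" (the pictures are not rectified: a ray, as slopes to the right and down, at radius r is drawn at 1 + k1 r^2 times it, then the intrinsics apply), "origin" and "attitude" of the camera in the world. Camera axes: x right, y down, z forward; pixel columns grow to the right and rows downward; lengths in mm; the calibration is good to about 2 mm. A picture is of the moment at which its call begins.
- bot.job_done(): hands the job in; it is judged then, once.
The state is a dict: "time_s": time; "qpos": joint angles; "joint_vel": joint speeds; "joint_efforts": joint torques, N m; "eef_pos": TCP position; "tcp_rot": TCP orientation; "contact_force": force on the tool from outside, world axes, zero at the start; "ft_torque": the same for the moment, N m; "grip_width": finger opening in mm; "finger_force": force on a finger pad.
Only numpy, scipy, OpenCV 4.12 (cv2) and the standard library are available. Lean on these libraries where they do the work, as an engineer would, in place of code of your own. Each camera call takes 0.05 s, during which the arm holds its last target. There are 200 camera calls.

TASK

Push the blue battery cell by its side so that it rolls along the tester's lane, over the orange catch, to the red mark; stop as soon as the catch has sprung up behind it, so that the cell stays held against the copper contact and the contact is never squashed far back. Push gently, and do not lift or grip the cell. Then press the green button fully once the cell is held, let go, and leave the other things on the bench alone.

Things in the scene. Friction and masses are not known exactly. Their poses are not given: they have to be found in the camera images.
- cell: The blue battery cell with white stripes, a loose cylinder 32 mm in diameter and 70 mm long, about 140 g. It lies across the tester's lane and can roll along it. Origin at its middle (on its axis, 16 mm above the lane); its own y axis runs along the cylinder; x and z turn as it rolls. More than 15 N from the fingers dents it.
- tester: The grey cell tester, fixed to the bench (place and yaw vary): a base from -125 to 135 mm in its x and -65 to 110 mm in its y, top face (deck) 15 mm up. Origin on the bench surface under the lane's middle line; z up. The lane runs along its +x on the line y = 0. A display 4 mm high lies on the deck at x = -75, y = 80 mm.
- lane (a point): Point on the deck, on the lane's middle line, at the tester's x = 0; axes as the tester's. The lane is the white strip between two black rails (inner faces at y = -39 and 39 mm, tops 14 mm above the deck). The cell starts 50 to 75 mm on the -x side of this point and is rolled towards +x, to the dock.
- usual_mark (a point): Point on the deck at the tester's x = 52 mm, where the red mark (red lines on both rails) stands at the dock's middle setting. The dock carries mark, catch and contact and is set by hand: all of it together lies up to 14 mm to either side of this along x, not measured, so it must be seen or felt. The held cell's axis is level with the red lines.
- usual_catch (a point): Midway between the orange catch's tips at the dock's middle setting, 15 mm before the mark, 11 mm above the deck. Two ramps (24 to 34 mm either side of the lane's middle; a finger fits between) rise to them from the deck over 33 mm. The cell presses them into the deck as it rolls over (spring under 1 N, below its weight); past the tips it rolls on by itself to the contact.
- usual_contact (a point): Middle of the free face of the sprung copper contact (44 x 24 mm), 14 mm past the mark, at the dock's middle setting. It gives way along +x: 1.5 N per mm, 9 mm travel. Pushed 2.2 to 2.8 mm back, the catch springs fully up and then holds the cell (contact 2 mm back, 3 N). By friction the finger feels 1.5 to 2.2 times as much. Over 7 N on the contact damages it.
- test_button (a joint): The green push button, 26 mm in diameter: 0 = up, 5 mm = fully down. Spring return, 4 N when fully down.
- test_button_top (a point): The middle of the green button's top face, on the tester's base beside the lane (about x = 30, y = 78 mm in the tester's frame). It is pressed straight down.
- spare_cell: A grey spare cell standing on end on the bench, 32 mm in diameter, 70 mm tall. Bystander. Origin at its foot.
- phone: An opened phone, 72 x 145 x 7 mm, lying flat. Bystander. Origin at the middle of its underside.
- spudger: A red plastic prying bar, about 150 mm long, lying along its x. Bystander. Origin near its middle.
- screwdriver: A screwdriver 150 mm long, lying along its x. Bystander. Origin at the underside.
- screw_tray: A small aluminium tray, 90 x 70 x 18 mm. Bystander. Origin at the middle of its underside.
- solvent: A white plastic bottle with a red cap, 48 mm in diameter, 110 mm tall. Bystander. Origin at its foot.
- tape: A flat amber ring of tape, 64 mm outside, 14 mm high. Bystander. Origin at the middle of its underside.

How it is judged:
By the outcome, as a careful person would: the job done as asked, in the order asked, and still so for the second after the job is handed in, with the robot touching nothing.
It also fails if it takes over 69 s, if anything falls off the work surface, if the arm or the gripper's body presses on something with over 40 N, if the wrist force passes 120 N, or if a joint passes its speed limit or range.

## Working session

There is one attempt and no reset: what is moved stays moved. The work goes in short steps, Python scripts to look and compute and a shell command to move; the robot and the scene stay as the last step left them, time stands still between calls to the robot, and variables do not carry over. Pictures are saved under pics/ and viewed, at most 10 in all, crops included, and the job is handed in when it is done.

```bash
ls; mkdir -p pics; cat > h.py <<'E'
import numpy as np, cv2
from station import bot
def ray(im,uv):
    K=np.array(im["mtx"]);p=np.array([(uv[0]-K[0,2])/K[0,0],(uv[1]-K[1,2])/K[1,1]])
    s=p.copy()
    for _ in range(20): s=p/(1+im["k1"]*(s@s))
    R=np.array(im["attitude"]);R=R.reshape(3,3)
    return np.array(im["origin"]),R@np.array([s[0],s[1],1])
def plane(im,uv,z):
    o,d=ray(im,uv); return o+d*(z-o[2])/d[2]
def two(a,ua,b,ub):
    o1,d1=ray(a,ua);o2,d2=ray(b,ub)
    t=np.linalg.lstsq(np.c_[d1,-d2],o2-o1,rcond=None)[0]
    return (o1+t[0]*d1+o2+t[1]*d2)/2,np.linalg.norm(o1+t[0]*d1-o2-t[1]*d2)
def dep(im,uv):
    o,d=ray(im,uv);return o+d*float(im["depth"][int(uv[1]),int(uv[0])])
def blobs(im,lo,hi,amin=30):
    m=cv2.inRange(cv2.cvtColor(im["img"],cv2.COLOR_BGR2HSV),np.array(lo),np.array(hi))
    n,l,s,c=cv2.connectedComponentsWithStats(m)
    return [(c[i].round(1),s[i].tolist()) for i in range(1,n) if s[i][4]>=amin]
E
python3 - <<'E'
from h import *
for n in ["top","scene"]:
    im=bot.get_image(n);cv2.imwrite(f"pics/{n}0.png",im["img"]);np.save(f"{n}0.npy",im,allow_pickle=True)
    print(n,im["origin"],im["attitude"],im["mtx"],im["k1"])
    for k,lo,hi in [("blue",(100,120,50),(130,255,255)),("green",(45,100,40),(85,255,255)),("orange",(8,150,120),(20,255,255)),("red",(0,170,100),(5,255,255))]: print(k,blobs(im,lo,hi,15))
E
```

```text
pics
top [ 399.61364869   37.64723789 1143.94363873] [[-0.00935397 -0.99021373  0.13924539]
 [-0.99953462  0.00521557 -0.03005553]
 [ 0.02903516 -0.13946173 -0.98980169]] [[433.33803736   0.         278.28407697]
 [  0.         433.33803736 211.55013382]
 [  0.           0.           1.        ]] -0.08157893002502756
blue [(array([284.3, 219. ]), [95, 72, 403, 250, 48533]), (array([289.3, 107.5]), [278, 105, 24, 6, 142]), (array([391.9, 179.3]), [387, 174, 11, 11, 88]), (array([137.2, 213.4]), [130, 202, 15, 24, 242]), (array([297.3, 242. ]), [286, 237, 25, 11, 219]), (array([106.8, 260.1]), [103, 257, 8, 7, 19]), (array([445.7, 263. ]), [442, 259, 8, 9, 23])]
green [(array([267.4, 117. ]), [255, 115, 26, 5, 125]), (array([262.6, 205.8]), [258, 201, 10, 11, 85]), (array([160.2, 216. ]), [145, 209, 31, 15, 226])]
orange [(array([267.4,  97.5]), [255, 94, 26, 8, 199]), (array([392. , 179.4]), [382, 169, 21, 22, 162]), (array([303.5, 206.2]), [303, 201, 2, 11, 21]), (array([281.5, 207.2]), [281, 202, 2, 11, 21])]
red [(array([104.2, 212.1]), [101, 187, 8, 54, 131]), (array([405. , 218.2
[... 509 characters left out ...]
[153.9, 280.1]), [148, 275, 13, 11, 110]), (array([276.9, 334.6]), [263, 329, 29, 12, 227])]
green [(array([275.8, 198. ]), [270, 191, 13, 15, 146]), (array([378.6, 209.3]), [365, 202, 29, 16, 197]), (array([284.4, 227.5]), [279, 223, 12, 10, 92]), (array([299.2, 317.8]), [285, 312, 29, 13, 228])]
orange [(array([459.2,  13.6]), [445, 0, 28, 32, 640]), (array([266.2, 233.1]), [265, 230, 4, 7, 17]), (array([244.5, 237.2]), [243, 234, 4, 7, 19]), (array([153.5, 280. ]), [142, 269, 24, 22, 212]), (array([304.6, 342.2]), [290, 336, 30, 13, 250])]
red [(array([370.2, 169.5]), [359, 163, 24, 14, 166]), (array([431.6, 205.5]), [418, 184, 27, 42, 100]), (array([143. , 221.3]), [139, 217, 9, 9, 54])]
```

View pics/top0.png

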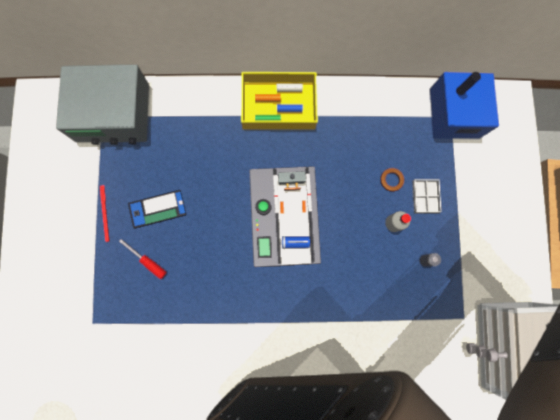

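View pics/scene0.png

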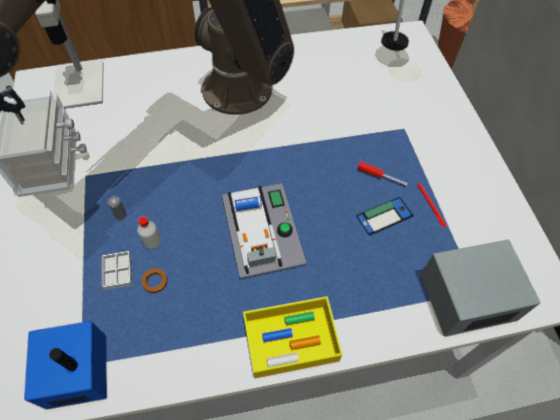

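The top view shows the tester at about (285,217): cell at (297,242), catch tips at (282,207) and (304,206), button at (263,206), and the contact at the top end, around (292,180). The lane runs roughly along world +x, and the scene view agrees (cell (247,204), button (284,228)).

```bash
python3 - <<'E'
from h import *
t=np.load("top0.npy",allow_pickle=True).item();s=np.load("scene0.npy",allow_pickle=True).item()
print("cell",two(t,(297.3,242),s,(246.8,204.4)),"btn",two(t,(262.6,205.8),s,(284.4,227.5)))
print("catch",two(t,(303.5,206.2),s,(244.5,237.2)),two(t,(281.5,207.2),s,(266.2,233.1)))
m=cv2.inRange(cv2.cvtColor(t["img"],cv2.COLOR_BGR2HSV),np.array((100,120,50)),np.array((130,255,255)))
n,l,st,c=cv2.connectedComponentsWithStats(m)
i=l[242,297];ys,xs=np.where(l==i)
P=np.array([plane(t,(x,y),28)[:2] for x,y in zip(xs,ys)]);print(cv2.minAreaRect(P.astype(np.float32)))
# base corners: non-blue region in bench
g=cv2.bitwise_not(m)[150:285,235:335];n,l2,st,c=cv2.connectedComponentsWithStats(g);j=1+np.argmax(st[1:,4]);
cn=max(cv2.findContours((l2==j).astype(np.uint8),cv2.RETR_EXTERNAL,cv2.CHAIN_APPROX_NONE)[0],key=len)[:,0]+[235,150]
Q=np.array([plane(t,q,15)[:2] for q in cn]);print(cv2.minAreaRect(Q.astype(np.float32)))
st=bot.observe();print(st["tcp_rot"],st["eef_pos"],st["contact_force"])
E
```

```text
cell (array([477.40262119, -43.25776334,  25.75860318]), np.float64(3.047378535225531)) btn (array([571.42679882,  43.97034836,  30.73558536]), np.float64(1.0043724297034136))
catch (array([572.17867552, -63.44971328,  16.02191721]), np.float64(0.2582224756835801)) (array([570.00431141,  -5.18339337,  14.83037597]), np.float64(0.09509270691861396))
((594.2382202148438, -31.40069580078125), (1201.9786376953125, 1672.4996337890625), 0.6685647368431091)
((549.7459106445312, -14.661026000976562), (268.927734375, 187.351318359375), 2.673874616622925)
[[-9.01885052e-01 -4.31975417e-01 -7.70095381e-04]
 [-4.31976084e-01  9.01884106e-01  1.31195872e-03]
 [ 1.27802870e-04  1.51589874e-03 -9.99998843e-01]] [ 291.43529407 -608.36290307  230.44130297] [-0.33993324 -0.71188475  0.72142877]
```

Units first: shifts go in units of 5 mm. So 441 mm is 88.2, -408 mm is -81.6.

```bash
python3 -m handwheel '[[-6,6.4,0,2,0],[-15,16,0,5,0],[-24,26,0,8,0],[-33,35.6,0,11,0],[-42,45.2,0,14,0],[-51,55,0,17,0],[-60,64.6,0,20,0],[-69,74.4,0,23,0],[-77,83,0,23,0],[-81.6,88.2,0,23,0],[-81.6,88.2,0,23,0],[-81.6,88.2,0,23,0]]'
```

```text
refused: ROWS must be an object with the rows under "ticks". Nothing was moved.
```

The error is about the shape of the input: an object with the rows under "ticks". Fixing that and sending the same move.

```bash
python3 -m handwheel '{"ticks":[[-6,6.4,0,2,0],[-15,16,0,5,0],[-24,26,0,8,0],[-33,35.6,0,11,0],[-42,45.2,0,14,0],[-51,55,0,17,0],[-60,64.6,0,20,0],[-69,74.4,0,23,0],[-77,83,0,23,0],[-81.6,88.2,0,23,0],[-81.6,88.2,0,23,0],[-81.6,88.2,0,23,0]]}'; python3 - <<'E'
from h import *
im=bot.get_image("wrist");cv2.imwrite("pics/w1.png",im["img"]);np.save("w1.npy",im,allow_pickle=True)
st=bot.observe();print(im["origin"],im["attitude"],st["eef_pos"],st["tcp_rot"],st["contact_force"])
E
```

```text
time_s: 1.6
eef_pos: [468.7, -34.6, 231.0]
tcp_rot: [[-0.999, -0.046, -0.001], [-0.046, 0.999, -0.0], [0.001, -0.0, -1.0]]
contact_force: [-0.5, 0.3, 0.8]
grip_width: 0.2
finger_force: 0.0
[390.54006853 -37.67869063 373.81980661] [[-4.72498722e-02  9.50694675e-01  3.06507886e-01]
 [ 9.98883051e-01  4.50679103e-02  1.41962878e-02]
 [-3.17334669e-04  3.06836305e-01 -9.51762250e-01]] [468.60151378 -35.16814373 231.04120782] [[-9.98978082e-01 -4.51918276e-02 -7.00238304e-04]
 [-4.51917269e-02  9.98978319e-01 -1.58915838e-04]
 [ 7.06704581e-04 -1.27108461e-04 -9.99999742e-01]] [ 0.28320757 -0.12820438  0.24965552]
```

View pics/w1.png

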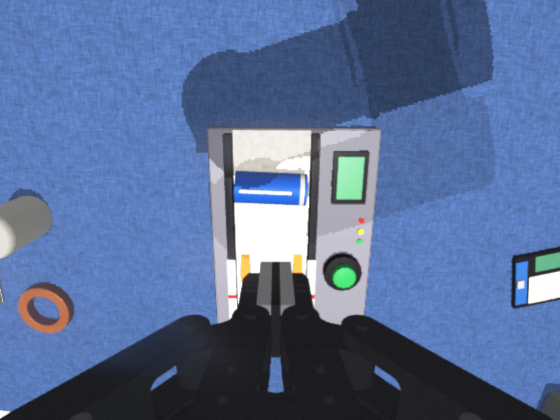

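The wrist view shows the cell at (271,188) across the lane, ending in the white-tipped end at right. The red marks are at (231,296) and (313,297), the orange ramps at (245,270) and (298,270), and the button at (344,276).

```bash
cat > meas.py <<'E'
from h import *
def comps(m,amin=15):
    n,l,s,c=cv2.connectedComponentsWithStats(m);return [(c[i].round(1).tolist(),s[i].tolist()) for i in range(1,n) if s[i][4]>=amin]
def rep(im):
    hsv=cv2.cvtColor(im["img"],cv2.COLOR_BGR2HSV)
    R=lambda lo,hi:cv2.inRange(hsv,np.array(lo),np.array(hi))
    red=R((0,150,90),(4,255,255))|R((174,150,90),(180,255,255))
    for nm,m,z in [("red",red,29),("orange",R((12,150,150),(24,255,255)),15),("green",R((50,120,60),(80,255,255)),30),("cellblue",R((106,200,90),(125,255,255)),47)]:
        for c,s in comps(m): 
            if s[4]<6000 and 200<c[0]<400: print(nm,c,s,plane(im,c,z).round(1),"dep",dep(im,c).round(1))
    # lane white edges vs rails at rows
    g=cv2.cvtColor(im["img"],cv2.COLOR_BGR2GRAY)
E
python3 - <<'E'
from meas import *
im=np.load("w1.npy",allow_pickle=True).item();rep(im)
# black rails: dark pixel runs per row
g=im["img"].max(2)
for name,lo,hi in [("L",212,245),("R",300,328)]:
    pts=[]
    for v in range(140,255,5):
        d=np.where(g[v,lo:hi]<70)[0]
        if len(d)>3: pts.append(plane(im,(lo+d.mean(),v),29)[:2])
    pts=np.array(pts);f=np.polyfit(pts[:,0],pts[:,1],1);print(name,len(pts),np.degrees(np.arctan(f[0])),np.polyval(f,[470,570]),np.abs(pts[:,1]-np.polyval(f,pts[:,0])).max())
E
python3 -m handwheel '{"ticks":[[2,0,2,0,0],[5,0,5,0,0],[8,0,8,0,0],[9,0,9,0,0],[9,0,9,0,0],[9,0,9,0,0]]}'
python3 - <<'E'
from meas import *
im=bot.get_image("wrist");cv2.imwrite("pics/w2.png",im["img"]);np.save("w2.npy",im,allow_pickle=True);print(im["origin"]);rep(im)
E
```

```text
red [361.0, 220.5] [359, 219, 5, 4, 16] [508.6  56.2  29. ] dep [512.4  59.2  17.8]
red [232.5, 296.5] [229, 296, 8, 2, 16] [604.3 -75.1  29. ] dep [603.1 -74.9  30.9]
orange [244.8, 265.8] [241, 255, 8, 27, 157] [573.  -63.2  15. ] dep [570.8 -62.9  19.3]
orange [297.1, 263.8] [294, 255, 8, 18, 123] [567.7  -5.1  15. ] dep [565.6  -5.5  19.2]
green [359.2, 241.5] [357, 240, 5, 4, 18] [531.6  56.9  30. ] dep [536.2  59.9  18.8]
green [343.5, 276.2] [332, 264, 25, 25, 484] [572.9  44.8  30. ] dep [569.3  43.2  36.8]
cellblue [265.5, 198.7] [234, 194, 64, 10, 432] [484.8 -42.7  47. ] dep [484.8 -42.7  47. ]
L 14 2.1846880236453123 [-80.31536768 -76.50051878] 0.4415740827928687
R 7 2.5934594162271436 [3.89467303 8.4242075 ] 0.4848413331970036
time_s: 2.4
eef_pos: [424.7, -36.9, 186.8]
tcp_rot: [[-0.999, -0.045, 0.001], [-0.045, 0.999, 0.0], [-0.001, 0.0, -1.0]]
contact_force: [1.2, -1.0, -0.3]
grip_width: -0.1
finger_force: 0.0
[346.34787415 -39.89785886 329.52738592]
red [368.1, 276.9] [366, 275, 5, 5, 22] [506.3  55.7  29. ] dep [512.7  59.5  17.1]
green [366.0, 298.0] [364, 296, 5, 5, 21] [528.7  56.3  30. ] dep [536.5  60.4  17.3]
cellblue [273.0, 237.4] [238, 230, 64, 17, 713] [462.5 -36.5  47. ] dep [465.6 -36.5  39.5]
cellblue [295.1, 260.4] [288, 257, 12, 7, 52] [483.3 -16.3  47. ] dep [483.9 -16.2  45.9]
```

View pics/w2.png

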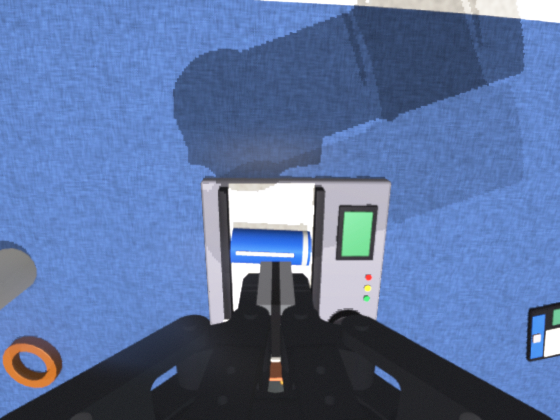

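The second wrist view shows the cell at (271,246) and the lane clear behind it; lane yaw is about 2.4°, and the mark lies near x = 602. Next I lower the closed fingers behind the cell.

```bash
python3 -m handwheel '{"ticks":[[-0.8,-0.2,5,0,0],[-1.6,-0.4,12,0,0],[-2.4,-0.6,19,0,0],[-2.4,-0.64,25,0,0],[-2.4,-0.64,29,0,0],[-2.4,-0.64,31.6,0,0],[-2.4,-0.64,32.6,0,0],[-2.4,-0.64,32.8,0,0],[-2.4,-0.64,32.8,0,0],[-2.4,-0.64,32.8,0,0]]}'
python3 - <<'E'
from meas import *
im=bot.get_image("wrist");np.save("w3.npy",im,allow_pickle=True);cv2.imwrite("pics/w3.png",im["img"])
st=bot.observe();print(st["eef_pos"],st["contact_force"])
hsv=cv2.cvtColor(im["img"],cv2.COLOR_BGR2HSV);rep(im)
t=bot.get_image("top");print(blobs(t,(105,120,50),(120,255,255),60))
E
```

```text
time_s: 3.7
eef_pos: [436.7, -39.2, 22.9]
tcp_rot: [[-0.999, -0.045, 0.001], [-0.045, 0.999, 0.0], [-0.001, 0.0, -1.0]]
contact_force: [-0.4, -0.4, -0.6]
grip_width: -0.1
finger_force: 0.0
[436.56295743 -39.29099861  22.81106441] [-0.04993652  0.28239203  0.95084448]
[(array([305.4, 198.7]), [111, 72, 387, 249, 35790]), (array([289.3, 107.5]), [278, 105, 24, 6, 142]), (array([391.9, 179.2]), [387, 174, 11, 11, 91]), (array([137.1, 213.3]), [130, 201, 15, 25, 242]), (array([130.9, 289.4]), [95, 244, 72, 78, 3052])]
```

View pics/w3.png

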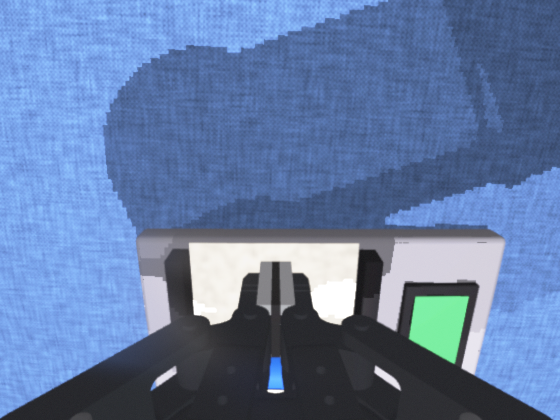

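The fingertips, at (275,280), are centred in the lane behind the cell. I'll start with a slow push.

To row units: -32 mm is -6.4, -28 mm is -5.6.

```bash
python3 -m handwheel '{"ticks":[[-1,0,0,0,0],[-2,0,0,0,0],[-2.8,0,0,0,0],[-3.4,0,0,0,0],[-4,0,0,0,0],[-4.8,0,0,0,0],[-5.6,0,0,0,0],[-6.4,0,0,0,0],[-7.2,0,0,0,0],[-8,0,0,0,0],[-8.8,0,0,0,0],[-9.6,0,0,0,0]]}'
python3 -m handwheel '{"ticks":[[-0.8,0,0,0,0],[-1.6,0,0,0,0],[-2.4,0,0,0,0],[-3.2,0,0,0,0],[-4,0,0,0,0],[-4.8,0,0,0,0],[-5.6,0,0,0,0],[-6.4,0,0,0,0],[-7,0,0,0,0],[-7.6,0,0,0,0],[-8,0,0,0,0],[-8,0,0,0,0]]}'
python3 - <<'E'
from h import *
im=bot.get_image("scene");np.save("s4.npy",im,allow_pickle=True);cv2.imwrite("pics/s4.png",cv2.resize(im["img"][170:290,200:330],None,fx=5,fy=5,interpolation=cv2.INTER_CUBIC))
st=bot.observe();print(st["eef_pos"],st["contact_force"])
for b in blobs(im,(100,150,60),(130,255,255),15):
    if b[1][4]<500: print(b, plane(im,b[0],31).round(1))
E
```

```text
time_s: 5.3
eef_pos: [484.4, -37.2, 22.3]
tcp_rot: [[-0.999, -0.045, -0.0], [-0.045, 0.999, 0.0], [0.0, 0.0, -1.0]]
contact_force: [-0.8, -0.4, 0.1]
grip_width: 0.0
finger_force: 0.1
time_s: 6.8
eef_pos: [524.0, -35.5, 22.2]
tcp_rot: [[-0.999, -0.045, -0.0], [-0.045, 0.999, -0.0], [0.0, -0.0, -1.0]]
contact_force: [-1.1, -0.1, 0.3]
grip_width: -0.1
finger_force: 0.5
[523.99413663 -35.49944847  22.24330376] [-1.06606743 -0.24705881  0.35401663]
(array([400.6, 208. ]), [391, 198, 20, 21, 178]) [571.  365.9  31. ]
(array([361.1, 217.8]), [358, 214, 8, 9, 45]) [580.8 250.8  31. ]
(array([250.7, 226.4]), [239, 220, 24, 14, 183]) [551.5 -43.   31. ]
(array([367.9, 228.6]), [364, 225, 9, 8, 41]) [616.4 259.   31. ]
(array([276.8, 334.6]), [263, 329, 29, 12, 215]) [849.9 -31.5  31. ]
```

View pics/s4.png

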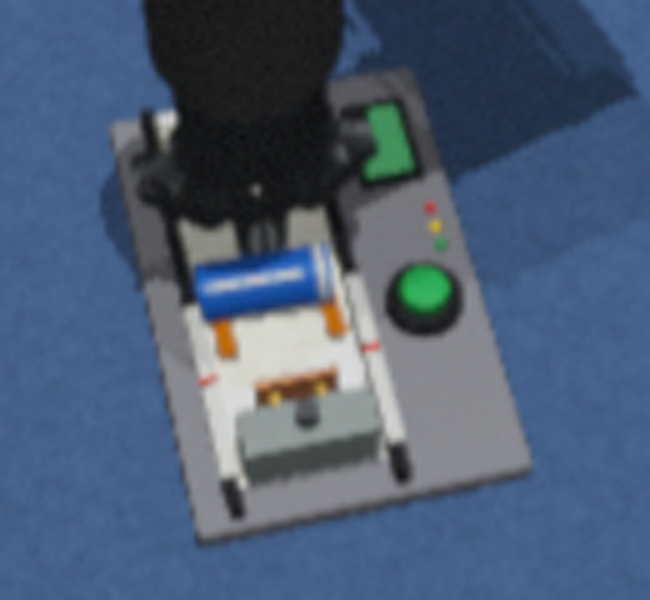

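The crop shows the cell straight in the lane at (265,280), with the orange tips just ahead and the red marks at (207,380) and (371,346). The copper contact is at (297,385), and the cell axis is about 27 mm ahead of the TCP.

```bash
python3 -m handwheel '{"ticks":[[-0.6,0,0,0,0],[-1.2,0,0,0,0],[-1.8,0,0,0,0],[-2.4,0,0,0,0],[-3,0,0,0,0],[-3.6,0,0,0,0],[-4.2,0,0,0,0],[-4.8,0,0,0,0],[-5.4,0,0,0,0],[-6,0,0,0,0],[-6,0,0,0,0]]}'
cat > look.py <<'E'
import sys
from h import *
n=sys.argv[1];im=bot.get_image("scene");np.save(n+".npy",im,allow_pickle=True);cv2.imwrite(f"pics/{n}.png",cv2.resize(im["img"][190:290,210:310],None,fx=6,fy=6,interpolation=cv2.INTER_CUBIC))
st=bot.observe();print(st["eef_pos"].round(1),st["contact_force"].round(2))
for lab,lo,hi in [("blue",(100,150,60),(130,255,255)),("orange",(10,140,110),(22,255,255)),("red",(0,130,90),(7,255,255)),("brown",(5,100,40),(18,255,140))]:
  for b in blobs(im,lo,hi,4):
    if b[1][4]<500 and 225<b[0][0]<290 and 205<b[0][1]<270: print(lab,b, plane(im,b[0],31 if lab=="blue" else 29 if lab=="red" else 26).round(1))
E
python3 look.py s5
```

```text
time_s: 8.22
eef_pos: [554.8, -33.9, 22.3]
tcp_rot: [[-0.999, -0.046, 0.001], [-0.046, 0.999, 0.0], [-0.001, 0.0, -1.0]]
contact_force: [-0.4, 0.5, -0.9]
grip_width: -0.1
finger_force: 0.1
[554.8 -33.9  22.3] [-0.64 -0.4  -0.38]
blue (array([253.5, 237. ]), [241, 229, 25, 15, 193]) [584.4 -41.1  31. ]
orange (array([263.8, 246.3]), [263, 245, 3, 3, 6]) [613.7 -19.3  26. ]
orange (array([254. , 248.1]), [253, 247, 3, 3, 7]) [614.1 -45.   26. ]
brown (array([258.9, 247.2]), [252, 245, 15, 6, 39]) [613.9 -32.2  26. ]
```

```bash
python3 - <<'E'
from h import *
im=np.load("s4.npy",allow_pickle=True).item()
print(plane(im,(241.4,246),29),plane(im,(274.2,239.2),29))
E
```

```text
[603.57973853 -75.95238061  29.        ] [599.8540029   10.65909928  29.        ]
```

View pics/s5.png

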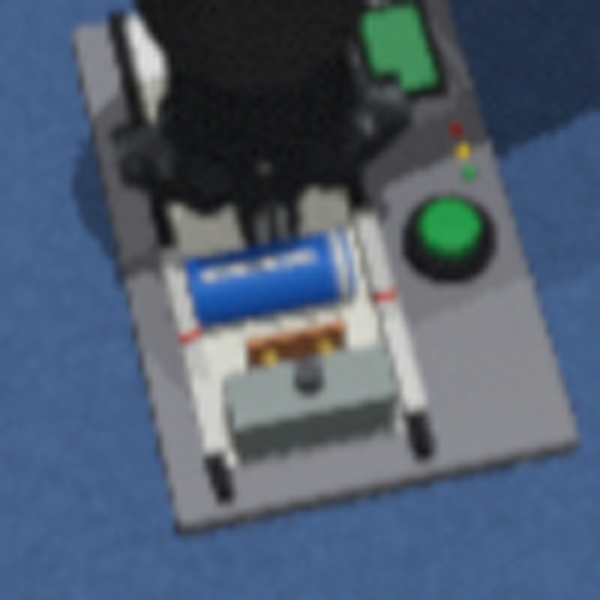

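The cell, at (270,275) in the crop, is just before the catch tips, and the contact, at (297,340), is untouched. I'll go on slowly, watching the force.

```bash
python3 -m handwheel '{"ticks":[[-0.4,0,0,0,0],[-0.8,0,0,0,0],[-1.2,0,0,0,0],[-1.6,0,0,0,0],[-2,0,0,0,0],[-2.4,0,0,0,0],[-2.8,0,0,0,0],[-3,0,0,0,0],[-3,0,0,0,0]]}' | sed -n '1,2p;4p'; python3 look.py s6
python3 -m handwheel '{"ticks":[[-0.1,0,0,0,0],[-0.2,0,0,0,0],[-0.3,0,0,0,0],[-0.3,0,0,0,0]]}' | sed -n '1,2p;4p'; python3 look.py s7
```

```text
time_s: 9.4
eef_pos: [569.4, -33.3, 22.3]
contact_force: [0.3, -0.2, 0.3]
[569.2 -33.4  22.3] [-0.37 -0.05  0.03]
blue (array([254.2, 240.6]), [243, 235, 24, 13, 183]) [595.3 -41.1  31. ]
orange (array([265.5, 231.5]), [265, 231, 2, 2, 4]) [571.2  -7.1  26. ]
orange (array([244.2, 236.4]), [243, 236, 3, 2, 5]) [575.3 -64.3  26. ]
orange (array([263. , 245.8]), [261, 245, 4, 3, 8]) [611.9 -21.1  26. ]
orange (array([254., 248.]), [253, 247, 3, 3, 9]) [613.8 -44.9  26. ]
brown (array([265.7, 231.6]), [264, 231, 4, 2, 7]) [571.6  -6.6  26. ]
brown (array([244.1, 236.1]), [243, 235, 3, 3, 8]) [574.3 -64.5  26. ]
brown (array([258.5, 247.4]), [251, 245, 16, 6, 42]) [614.3 -33.3  26. ]
time_s: 9.95
eef_pos: [570.6, -33.3, 22.3]
contact_force: [0.1, 0.4, 0.2]
[570.6 -33.3  22.3] [-0.17 -0.06 -0.22]
blue (array([254.1, 240.6]), [243, 235, 24, 13, 183]) [595.2 -41.3  31. ]
orange (array([265.5, 231.5]), [265, 231, 2, 2, 4]) [571.2  -7.1  26. ]
orange (array([244.2, 236.4]), [243, 236, 3, 2, 5]) [575.3 -64.3  26. ]
orange (array([263.5, 246. ]), [262, 245, 4, 3, 8]) [612.7 -19.9  26. ]
orange (array([254., 248.]), [253, 247, 3, 3, 9]) [613.8 -44.9  26. ]
brown (array([265.7, 231.6]), [264, 231, 4, 2, 7]) [571.6  -6.6  26. ]
brown (array([244.1, 236.1]), [243, 235, 3, 3, 8]) [574.3 -64.5  26. ]
brown (array([258.7, 247.3]), [251, 244, 16, 7, 43]) [614.1 -32.7  26. ]
```

```bash
for i in 1; do python3 -m handwheel '{"ticks":[[-0.1,0,0,0,0],[-0.2,0,0,0,0],[-0.3,0,0,0,0],[-0.3,0,0,0,0]]}' | sed -n '1,2p;4p'; done; python3 -m handwheel '{"ticks":[[-0.08,0,0,0,0],[-0.16,0,0,0,0],[-0.16,0,0,0,0]]}' | sed -n '1,2p;4p'; python3 look.py s8 | grep -v brown
```

```text
time_s: 10.5
eef_pos: [572.0, -33.2, 22.3]
contact_force: [-0.7, -0.3, 0.4]
time_s: 10.88
eef_pos: [572.4, -33.3, 22.2]
contact_force: [-2.6, 1.0, 1.6]
[572.4 -33.3  22.2] [-3.1  -0.05  2.68]
blue (array([254.1, 240.7]), [242, 235, 25, 15, 189]) [595.5 -41.4  31. ]
orange (array([265.5, 231.5]), [265, 231, 2, 2, 4]) [571.2  -7.1  26. ]
orange (array([244.1, 236.1]), [243, 235, 3, 3, 8]) [574.3 -64.5  26. ]
orange (array([263.9, 246. ]), [263, 245, 3, 3, 8]) [612.9 -18.9  26. ]
orange (array([254.1, 248.1]), [253, 247, 3, 3, 8]) [614.2 -44.7  26. ]
```

```bash
python3 -m handwheel '{"ticks":[[-0.08,0,0,0,0],[-0.14,0,0,0,0],[-0.14,0,0,0,0]]}' | sed -n '1,2p;4p'; python3 look.py s9 | grep -E 'blue|\]$' | head -5;  python3 -m handwheel '{"ticks":[[-0.08,0,0,0,0],[-0.08,0,0,0,0]]}' | sed -n '1,2p;4p'; python3 look.py s10 | grep -v brown
```

```text
time_s: 11.3
eef_pos: [573.1, -33.3, 22.2]
contact_force: [-5.7, 0.4, 3.1]
[573.1 -33.3  22.2] [-4.99  0.56  1.99]
blue (array([254.2, 241. ]), [243, 235, 24, 15, 184]) [596.4 -41.3  31. ]
orange (array([265.8, 231.3]), [265, 230, 3, 3, 6]) [570.8  -6.2  26. ]
orange (array([244., 236.]), [243, 235, 3, 3, 9]) [574.  -64.7  26. ]
orange (array([263.7, 246.3]), [263, 245, 3, 3, 6]) [613.6 -19.6  26. ]
time_s: 11.6
eef_pos: [573.7, -33.3, 22.2]
contact_force: [-4.4, -0.0, 3.0]
[573.7 -33.2  22.2] [-5.15  0.27  3.3 ]
blue (array([254.1, 241.2]), [243, 236, 24, 14, 183]) [597.  -41.6  31. ]
orange (array([265.6, 231.2]), [264, 230, 4, 4, 9]) [570.4  -6.7  26. ]
orange (array([244. , 235.5]), [243, 234, 3, 4, 12]) [572.5 -64.4  26. ]
orange (array([263.1, 246.1]), [260, 245, 6, 3, 9]) [612.8 -21.   26. ]
orange (array([255.1, 247.9]), [254, 247, 4, 3, 7]) [614.1 -42.1  26. ]
```

To row units: -0.4 mm is -0.08.

```bash
python3 -m handwheel '{"ticks":[[-0.08,0,0,0,0],[-0.08,0,0,0,0]]}' | sed -n '1,2p;4p'; python3 look.py s11 | grep -v brown;  python3 -m handwheel '{"ticks":[[-0.06,0,0,0,0],[-0.06,0,0,0,0]]}' | sed -n '1,2p;4p'; python3 look.py s12 | grep -v brown
```

```text
time_s: 11.9
eef_pos: [573.8, -33.3, 22.2]
contact_force: [-6.7, 0.3, 3.7]
[573.8 -33.3  22.2] [-6.    0.21  4.12]
blue (array([254.1, 241.2]), [243, 236, 24, 14, 181]) [597.  -41.6  31. ]
orange (array([265.4, 230.7]), [264, 229, 4, 5, 12]) [568.8  -6.9  26. ]
orange (array([244.1, 235.2]), [243, 233, 3, 5, 12]) [571.7 -64.   26. ]
orange (array([263. , 246.2]), [260, 245, 6, 3, 8]) [613.  -21.3  26. ]
orange (array([254.6, 247.9]), [252, 247, 6, 3, 9]) [613.8 -43.4  26. ]
time_s: 12.2
eef_pos: [573.8, -33.3, 22.1]
contact_force: [-6.8, 1.0, 4.6]
[573.8 -33.2  22.2] [-6.66  0.56  4.79]
blue (array([254.1, 241.3]), [243, 236, 24, 14, 182]) [597.2 -41.7  31. ]
orange (array([265.5, 230.8]), [264, 229, 4, 5, 11]) [569.1  -6.7  26. ]
orange (array([244. , 235.3]), [243, 233, 3, 5, 13]) [571.9 -64.3  26. ]
orange (array([263. , 246.2]), [260, 245, 6, 3, 8]) [613.  -21.3  26. ]
orange (array([254.6, 247.9]), [252, 247, 6, 3, 9]) [613.8 -43.4  26. ]
```

View pics/s12.png

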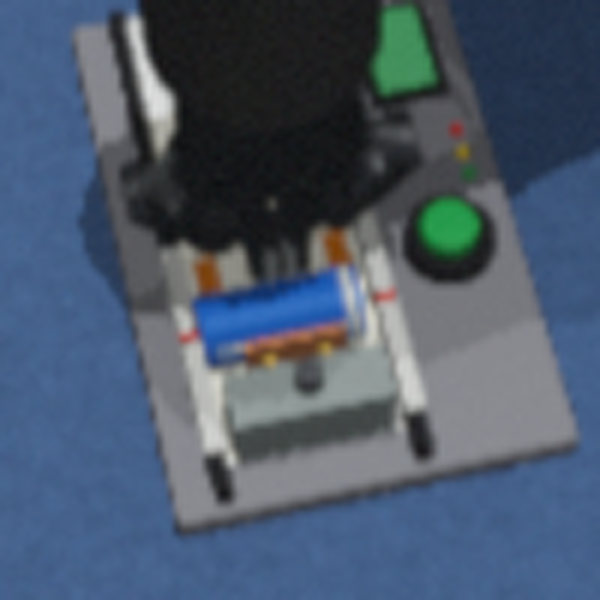

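The cell, at (275,315) in the crop, is against the contact, level with the red marks at (190,337) and (385,295); the catch ramps have come up behind it at (207,272) and (337,245). It may need a few tenths more.

```bash
for k in 1; do python3 -m handwheel '{"ticks":[[-0.08,0,0,0,0],[-0.08,0,0,0,0]]}' | sed -n '1,2p;4p'; python3 look.py s13 | grep -v brown;  done; python3 - <<'E'
from h import *
for n in ["s4","s7","s9","s10","s11","s12","s13"]:
    im=np.load(n+".npy",allow_pickle=True).item()
    print(n)
    for (u,v) in [(262,226),(240,229)]:
        a=im["img"][v:v+13,u:u+8].astype(int); s=np.clip(a[...,2]-a[...,0]-40,0,255); print(int(s.sum()), s.max(1))
E
```

```text
time_s: 12.5
eef_pos: [573.9, -33.3, 22.1]
contact_force: [-7.2, 0.6, 5.6]
[573.9 -33.3  22.1] [-8.84  0.85  5.08]
blue (array([254.2, 241.3]), [243, 236, 24, 14, 182]) [597.3 -41.4  31. ]
orange (array([265.5, 231. ]), [264, 229, 4, 5, 12]) [569.7  -6.8  26. ]
orange (array([244. , 235.3]), [243, 233, 3, 5, 13]) [571.9 -64.3  26. ]
orange (array([262.8, 246.1]), [260, 245, 6, 3, 8]) [612.6 -21.7  26. ]
orange (array([254.6, 247.9]), [252, 247, 6, 3, 9]) [613.8 -43.4  26. ]
s4
1987 [  0   0   0   7  22  93 137 148 137 126  73   0   0]
2337 [  0   0   0   0   0  65 136 146 136 134 139 110  24]
s7
262 [ 0  0  0  0  0 44 53  0  0  0  0  0  0]
310 [ 0  0  0  0  0  0 25 62 40  0  0  0  0]
s9
495 [ 0  0  0  0 37 64 67 26  0  0  0  0  0]
528 [ 0  0  0  0  0 23 67 76 53  0  0  0  0]
s10
671 [ 0  0  2 28 63 67 72 31  0  0  0  0  0]
697 [ 0  0  0  0 15 58 72 70 64  6  0  0  0]
s11
825 [ 0  0 21 52 74 68 74 36  0  0  0  0  0]
733 [ 0  0  0  0 29 62 70 72 59  4  0  0  0]
s12
795 [ 0  0 19 50 70 65 69 35  0  0  0  0  0]
741 [ 0  0  0  1 29 62 71 68 61  5  0  0  0]
s13
775 [ 0  0 10 50 65 69 73 37  0  0  0  0  0]
752 [ 0  0  0  2 28 61 75 74 57  9  0  0  0]
```

```bash
python3 - <<'E'
from h import *
for n in ["scene0","s6","s7","s9","s10","s11","s12","s13"]:
    im=np.load(n+".npy",allow_pickle=True).item()
    print(n,[[ (lambda p:(round(p[0]),round(p[2]-15,1)))(dep(im,(u,v))) for v in vs] for u,vs in [(266,(229,230,231,232)),(244,(233,234,235,236,237))]])
    a=im["img"][226:239,262:270].astype(int); print(np.clip(a[...,2]-a[...,0]-40,0,255).max(1))
# contact face block: cell mid depth
    print("cell",dep(im,(252,238)).round(1))
E
```

```text
scene0 [[(556, np.float64(-3.5)), (564, np.float64(5.3)), (566, np.float64(3.7)), (569, np.float64(3.9))], [(1180, np.float64(1078.9)), (560, np.float64(-2.5)), (566, np.float64(2.0)), (572, np.float64(7.5)), (575, np.float64(7.9))]]
[  0   0   0  79 155 159 163 163 160 138  87   0   0]
cell [579.4 -44.7  18.2]
s6 [[(559, np.float64(1.7)), (560, np.float64(-1.2)), (565, np.float64(2.1)), (568, np.float64(2.8))], [(560, np.float64(2.4)), (561, np.float64(-1.6)), (564, np.float64(-0.7)), (567, np.float64(-1.0)), (571, np.float64(0.2))]]
[ 0  0  0  0  0 47 57  0  0  0  0  0  0]
cell [594.2 -46.2  44.7]
s7 [[(556, np.float64(-2.7)), (560, np.float64(-0.8)), (565, np.float64(2.2)), (566, np.float64(-1.8))], [(558, np.float64(-1.6)), (560, np.float64(-2.9)), (566, np.float64(1.8)), (567, np.float64(-2.1)), (572, np.float64(2.2))]]
[ 0  0  0  0  0 44 53  0  0  0  0  0  0]
cell [594.6 -46.2  45.4]
s9 [[(558, np.float64(0.5)), (562, np.float64(2.7)), (565, np.float64(2.1)), (567, np.float64(1.1))], [(558, np.float64(-1.3)), (561, np.float64(-1.5)), (567, np.float64(3.5)), (568, np.float64(-0.
[... 567 characters left out ...]
571, np.float64(5.4)), (576, np.float64(10.2))]]
[ 0  0 21 52 74 68 74 36  0  0  0  0  0]
cell [592.8 -46.   42. ]
s12 [[(559, np.float64(2.1)), (561, np.float64(0.4)), (565, np.float64(3.0)), (570, np.float64(6.1))], [(559, np.float64(1.3)), (562, np.float64(-0.1)), (567, np.float64(4.6)), (570, np.float64(4.1)), (573, np.float64(4.1))]]
[ 0  0 19 50 70 65 69 35  0  0  0  0  0]
cell [595.1 -46.2  46.2]
s13 [[(559, np.float64(2.6)), (561, np.float64(-0.2)), (564, np.float64(0.5)), (569, np.float64(4.2))], [(559, np.float64(-0.1)), (562, np.float64(-0.1)), (567, np.float64(3.4)), (571, np.float64(6.2)), (574, np.float64(5.6))]]
[ 0  0 10 50 65 69 73 37  0  0  0  0  0]
cell [593.7 -46.1  43.7]
```

To row units: -0.3 mm is -0.06.

```bash
python3 -m handwheel '{"ticks":[[-0.06,0,0,0,0],[-0.06,0,0,0,0]]}' | sed -n '1,2p;4p'; python3 look.py s14 | grep -v brown|head -4;python3 -m handwheel '{"ticks":[[-0.06,0,0,0,0],[-0.06,0,0,0,0]]}' | sed -n '1,2p;4p'; python3 look.py s15 | grep -v brown|head -4; python3 - <<'E'
from h import *
for n in ["s11","s12","s13","s14","s15"]:
    im=np.load(n+".npy",allow_pickle=True).item()
    for (u,v) in [(262,226),(240,229)]:
        a=im["img"][v:v+13,u:u+8].astype(int); s=np.clip(a[...,2]-a[...,0]-40,0,255); print(n,int(s.sum()), s.max(1))
E
```

```text
time_s: 12.8
eef_pos: [573.9, -33.3, 22.1]
contact_force: [-10.2, 1.7, 6.7]
[573.9 -33.3  22.1] [-8.15  0.81  7.38]
blue (array([254.2, 241.3]), [243, 236, 24, 14, 182]) [597.3 -41.4  31. ]
orange (array([265.4, 230.8]), [264, 229, 4, 5, 13]) [569.1  -7.   26. ]
orange (array([244. , 235.3]), [243, 233, 3, 5, 13]) [571.9 -64.3  26. ]
time_s: 13.1
eef_pos: [574.1, -33.3, 22.1]
contact_force: [-9.6, 1.4, 6.2]
[574.  -33.3  22.1] [-8.28  2.2   6.57]
blue (array([254.2, 241.3]), [243, 236, 24, 14, 184]) [597.3 -41.4  31. ]
orange (array([265.4, 230.8]), [264, 229, 4, 5, 13]) [569.1  -7.   26. ]
orange (array([244. , 235.3]), [243, 233, 3, 5, 13]) [571.9 -64.3  26. ]
s11 825 [ 0  0 21 52 74 68 74 36  0  0  0  0  0]
s11 733 [ 0  0  0  0 29 62 70 72 59  4  0  0  0]
s12 795 [ 0  0 19 50 70 65 69 35  0  0  0  0  0]
s12 741 [ 0  0  0  1 29 62 71 68 61  5  0  0  0]
s13 775 [ 0  0 10 50 65 69 73 37  0  0  0  0  0]
s13 752 [ 0  0  0  2 28 61 75 74 57  9  0  0  0]
s14 770 [ 0  0 10 47 72 68 68 36  0  0  0  0  0]
s14 762 [ 0  0  0  1 29 62 71 74 60  9  0  0  0]
s15 786 [ 0  0 10 54 69 72 66 36  0  0  0  0  0]
s15 775 [ 0  0  0  0 29 63 68 76 62 15  0  0  0]
```

Finger force of about 9 N means at least 4.1 N on the contact (over 2.7 mm), and the catch has stopped changing. I'll back off gently and check that it holds.

```bash
python3 -m handwheel '{"ticks":[[0.14,0,0,0,0],[0.28,0,0,0,0],[0.42,0,0,0,0],[0.56,0,0,0,0],[0.8,0,0,0,0],[1.2,0,0,0,0],[1.2,0,0,0,0],[1.2,0,0,0,0]]}' | sed -n '1,2p;4p'; python3 look.py s16 | grep -v brown|head -6;python3 - <<'E'
from h import *
for n in ["s16"]:
    im=np.load(n+".npy",allow_pickle=True).item()
    for (u,v) in [(262,226),(240,229)]:
        a=im["img"][v:v+13,u:u+8].astype(int); s=np.clip(a[...,2]-a[...,0]-40,0,255); print(n,int(s.sum()), s.max(1))
E
```

```text
time_s: 14.15
eef_pos: [569.8, -33.3, 22.4]
contact_force: [-0.3, -0.1, -0.3]
[569.9 -33.3  22.4] [0.93 0.71 0.15]
blue (array([254. , 241.2]), [243, 236, 24, 14, 182]) [596.9 -41.9  31. ]
orange (array([265.6, 231.2]), [264, 229, 4, 5, 13]) [570.4  -6.7  26. ]
orange (array([244. , 235.5]), [243, 234, 3, 4, 12]) [572.5 -64.4  26. ]
orange (array([263.2, 246.2]), [261, 245, 5, 3, 6]) [613.1 -20.8  26. ]
orange (array([255.1, 247.9]), [254, 247, 4, 3, 7]) [614.1 -42.1  26. ]
s16 764 [ 0  0  0 40 69 71 72 41  0  0  0  0  0]
s16 727 [ 0  0  0  0 23 61 71 75 59  0  0  0  0]
```

The cell stays within about 0.3 mm with the finger clear (held about 1.9 mm into the contact), so the catch holds. Now over to the button.

To row units: 77.2 mm is 15.44, -20 mm is -4.

```bash
python3 -m handwheel '{"ticks":[[1.2,0,0,0,0],[2.8,0,-0.6,0,0],[3.2,0,-4,0,0],[3.2,0,-9,0,0],[3.2,0,-13,0,0],[2.4,3,-14,0,0],[0.8,7,-14,0,0],[-0.6,11.6,-14,0,0],[-1,14.4,-14,0,0],[-1,15.44,-14,0,0],[-1,15.44,-14,0,0],[-1,15.44,-14,0,0]]}' | sed -n '1,2p;4p'; python3 - <<'E'
from meas import *
im=bot.get_image("wrist");cv2.imwrite("pics/w17.png",im["img"]);rep(im)
t=bot.get_image("top");cv2.imwrite("pics/t17.png",t["img"])
E
python3 look.py s17
```

```text
time_s: 15.7
eef_pos: [570.9, 43.6, 92.2]
contact_force: [-0.5, 0.3, 0.0]
red [305.4, 132.4] [301, 128, 10, 10, 71] [511.9  58.6  29. ] dep [513.1  59.6  16.7]
red [220.8, 268.0] [214, 266, 14, 5, 67] [599.8  10.4  29. ] dep [599.1  10.6  30.4]
orange [304.9, 152.3] [301, 148, 9, 10, 70] [525.3  60.3  15. ] dep [525.   60.1  17.6]
green [304.3, 171.3] [300, 167, 9, 9, 65] [534.2  59.4  30. ] dep [536.5  60.4  19. ]
green [275.4, 231.1] [255, 211, 42, 41, 1342] [572.4  44.2  30. ] dep [570.7  44.2  34.3]
[571.1  43.5  92.4] [ 0.33 -0.31  0.16]
blue (array([254.2, 241.3]), [243, 236, 24, 14, 177]) [597.3 -41.4  31. ]
orange (array([265.5, 230.8]), [264, 229, 4, 5, 11]) [569.1  -6.7  26. ]
orange (array([244. , 235.5]), [243, 234, 3, 4, 10]) [572.5 -64.4  26. ]
orange (array([263.1, 246.1]), [261, 245, 5, 3, 7]) [612.8 -21.   26. ]
orange (array([254.3, 248.1]), [252, 247, 6, 3, 9]) [614.3 -44.2  26. ]
brown (array([266. , 231.3]), [265, 229, 3, 5, 13]) [570.9  -5.7  26. ]
brown (array([258.6, 247.6]), [251, 245, 16, 6, 32]) [614.9 -33.1  26. ]
```

View pics/w17.png

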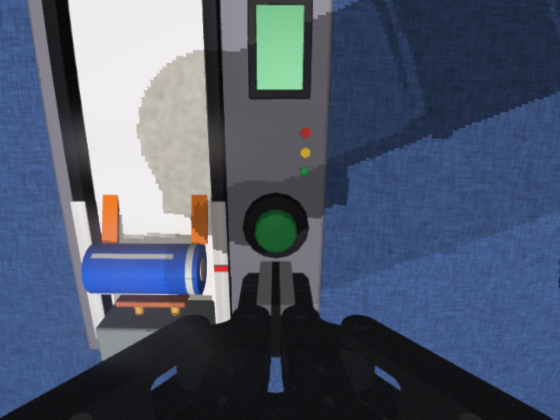

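Clear view: the cell, at (145,268), is level with the red line at (221,268), with both orange catch tips standing right behind it at (110,240) and (200,240). The button is at (275,231), directly below the fingers, so I press it.

To row units: 56 mm is 11.2, 54 mm is 10.8.

```bash
python3 -m handwheel '{"ticks":[[0,0.06,3,0,0],[0,0.06,7,0,0],[0,0.06,9.6,0,0],[0,0.06,10.8,0,0],[0,0.06,11.2,0,0],[0,0.06,11.2,0,0]]}' | sed -n '1,2p;4p'; for k in 1 2 3 4; do python3 -m handwheel '{"ticks":[[0,0,0.2,0,0],[0,0,0.4,0,0],[0,0,0.4,0,0]]}' | sed -n '1,2p;4p'; done
```

```text
time_s: 16.6
eef_pos: [571.4, 44.3, 36.6]
contact_force: [0.0, -0.1, -0.6]
time_s: 16.98
eef_pos: [571.7, 44.5, 34.7]
contact_force: [-0.4, 0.2, 2.1]
time_s: 17.35
eef_pos: [571.6, 44.5, 32.5]
contact_force: [1.8, 1.3, 2.5]
time_s: 17.73
eef_pos: [571.7, 44.5, 31.0]
contact_force: [0.1, 0.8, 8.5]
time_s: 18.1
eef_pos: [571.8, 44.5, 30.7]
contact_force: [-5.5, 1.0, 24.7]
```

Units first: shifts go in units of 5 mm. So -80 mm is -16, -75 mm is -15.

```bash
python3 -m handwheel '{"ticks":[[0,0,0,0,0],[0,0,0,0,0],[0,0,-0.6,0,0],[0,0,-1.6,0,0],[0,0,-4,0,0],[0,0,-8,0,0],[0,0,-12,0,0],[0,0,-15,0,0],[0,0,-16,0,0],[0,0,-16,0,0]]}' | sed -n '1,2p;4p'; python3 look.py s18 | head -4; python3 - <<'E'
from meas import *
D=[];im=bot.get_image("wrist");cv2.imwrite("pics/w18.png",im["img"]);rep(im)
hsv=cv2.cvtColor(im["img"],cv2.COLOR_BGR2HSV);m=cv2.inRange(hsv,np.array((50,120,40)),np.array((80,255,255)))
c=max([x for x in comps(m) if 250<x[0][0]<300 and x[0][1]>190],key=lambda x:x[1][4]);print(c)
u0,v0=c[0];r=c[1][2]/2
H={"green":[], "bez":[], "deck":[]}
for v in range(int(v0-2.2*r),int(v0+0.3*r)):
  for u in range(int(u0-1.8*r),int(u0+1.8*r)):
    d=np.hypot(u-u0,v-v0)/r; b=im["img"][v,u].max(); z=dep(im,(u,v))[2]
    if d<.8:H["green"].append(z)
    elif b<45 and 1.1<d<1.5:H["bez"].append(z)
    elif d>1.7 and b>60:H["deck"].append(z)
for k,x in H.items(): print(k,len(x),np.median(x))
E
```

```text
time_s: 19.35
eef_pos: [571.0, 44.2, 108.2]
contact_force: [0.4, -0.4, -0.3]
[570.7  44.2 107.8] [-0.15 -0.2   0.44]
blue (array([254.2, 241.3]), [243, 236, 24, 14, 178]) [597.3 -41.4  31. ]
orange (array([265.5, 231. ]), [264, 229, 4, 5, 12]) [569.7  -6.8  26. ]
orange (array([244. , 235.5]), [243, 234, 3, 4, 10]) [572.5 -64.4  26. ]
red [302.5, 130.2] [299, 126, 8, 9, 59] [511.9  58.6  29. ] dep [512.9  59.6  17.5]
red [223.3, 258.0] [217, 256, 14, 5, 64] [600.   10.4  29. ] dep [598.8  10.7  31.5]
orange [302.2, 149.0] [298, 145, 9, 9, 64] [525.3  60.4  15. ] dep [524.9  60.1  18. ]
orange [201.7, 195.3] [196, 189, 14, 20, 158] [560.1  -6.4  15. ] dep [559.4  -6.   17.4]
orange [201.2, 227.4] [196, 216, 14, 19, 164] [583.7  -7.2  15. ] dep [580.   -5.3  24.5]
green [301.6, 167.2] [298, 163, 9, 9, 59] [534.6  59.6  30. ] dep [536.9  60.5  18.1]
green [274.5, 222.8] [256, 204, 38, 39, 1184] [572.4  44.3  30. ] dep [569.9  44.2  37.1]
([274.4, 222.3], [255, 203, 40, 40, 1261])
green 566 36.25752580340527
bez 727 27.280061827462447
deck 1347 15.262422508460702
```

View pics/w18.png

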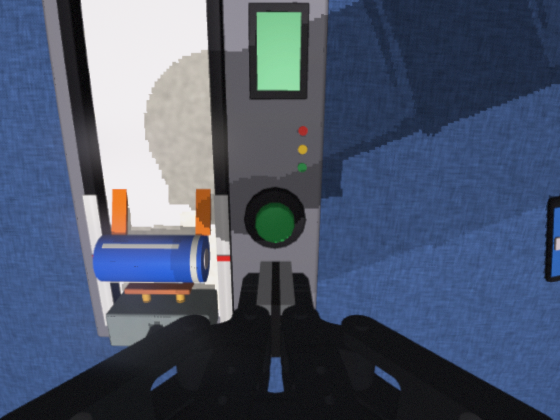

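The button bottomed out after about 5 mm (36 to 31 mm), and its collar, at 27 mm, was never touched. It has sprung back, and the cell, at (150,258), is still held level with the mark.

```bash
python3 -c "
from station import bot
print(bot.job_done())"
```

```text
the job is handed in; nothing more can be done
None
```

The job is handed in: the cell is held at the red mark by the catch, the button was pressed fully (about 5 mm) and released, and nothing else was touched; finger force stayed near 10 N on the cell, and by the force and camera estimates the contact stayed under its 7 N limit.

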